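# Take the left-hand fuel flashback arrestor off its bench outlet

## Task

Take the red fuel-gas flashback arrestor off its bench outlet: the gas is shut off and the joint has been cracked loose, so unscrew it by hand, remembering that fuel fittings have a left-hand thread. Let it come up with its thread without pulling or pressing on it, lift it off only once it is free, then stand it upright in the grey service tray, gently, and leave everything else as it is.

Things in the scene. Friction and masses are not known exactly. Their poses are not given: they have to be found in the camera images.
- arrestor_mid (a point): The red flashback arrestor to take off, one rigid piece, 89 mm tall, 0.28 kg: red cylinder 28 mm across (20 to 74 mm above the underside; grip it there), below it a brass hex nut 34 mm across flats, 20 mm high, with notched corners (left-hand thread), brass stub on top. This point is on its axis (z, up), 48 mm above its underside. It starts screwed upright on the fuel outlet.
- fuel_seat (a point): Seat of the red arrestor: centre of the fuel outlet's shoulder top, on the axis of its spigot, which stands 32 mm above this point inside the arrestor. Lift the freed arrestor straight up 40 mm to clear it. The soft brass thread and seat are spoiled by over 15 N between arrestor and outlet, all contacts (thread, seat, sides) added up.
- fuel_outlet: Fuel-gas outlet bolted to the bench, its shoulder 75 mm up; red valve lever (shut). Origin: underside centre, z up. Its left-hand thread: the arrestor unscrews CLOCKWISE seen from above, is free after 160 to 190 degrees, rises some mm (rate not given: feel it) with 1 mm of end play and of side play; a springy washer lifts it lightly at first; let go, it stays put.
- oxy_outlet: Oxygen outlet bolted to the bench, like the fuel outlet but with a blue valve lever, carrying a blue arrestor of the same size with a plain hex nut, top 165 mm above the bench. Origin at the centre of the flange's underside, on the bench; z up. At least 160 mm from the fuel outlet. Leave it alone.
- oxy_arrestor (a joint): Turn of the blue oxygen arrestor on its outlet, rad, 0 at the start; it must not be turned.
- tray: Service tray: open grey metal tray 150 mm (its x) by 170 mm (its y), walls 22 mm high and 3 mm thick, floor top 3 mm above the bench. Origin at the centre of its underside, on the bench; z up. It does not move. The arrestor standing in it has its centre point 51 mm above the bench.
- spanner: Steel spanner 170 mm long, lying on a black rubber mat (150 x 200 x 3 mm, fixed); origin at its middle, its length along x. Leave it.
- flint_lighter: Wire flint lighter with a small steel cup, 140 mm long, lying on the black mat; origin near its middle, its length along x. Leave it.
- leak_spray: White leak-spray bottle with a red cap, 50 mm in diameter and 125 mm tall, standing on the bench; origin at the centre of its underside. Leave it standing.
There are look-alikes about, which are no part of the job. Several things have the shape of the tray; the one meant has the colours described above. There is more than one size of the part that bears arrestor_mid; the job needs the larger.

How it is judged (in metres and radians):
On the way:
1. the arrestor is unscrewed and lifted clear off the spigot (z of arrestor_mid in the frame of fuel_outlet above 0.16 m), for 0.1 s.
At the end, for the whole second after the job is handed in: The red arrestor stands upright (within 0.1 rad) and at rest on the floor of the service tray, wholly inside its walls (x of arrestor_mid in the frame of tray between -0.06 and 0.06 m and y of arrestor_mid in the frame of tray between -0.07 and 0.07 m and z of arrestor_mid in the frame of tray between 0.047 and 0.055 m and angle between arrestor_mid's own z axis and vertical below 0.1 rad and linear speed of arrestor below 0.02 m/s); the robot touches nothing.
It fails at once if the arrestor is forced against its outlet: more than 15 N between them (all their contacts added up) (contact force between arrestor and fuel_outlet above 15 N).
It fails at once if the arrestor is banged into the tray (an impact of more than 45 N) or let go more than 8 mm above its floor (contact force between arrestor and tray above 45 N or (horizontal distance between arrestor_mid and tray below 0.1 m and z of arrestor_mid in the frame of tray above 0.059 m and contact force between the fingers and arrestor below 0.2 N)).
It fails at once if the oxygen arrestor is turned by more than 0.15 rad (value of joint oxy_arrestor above 0.15 rad or value of joint oxy_arrestor below -0.15 rad).
It fails at once if the spanner, flint lighter or spray bottle is shifted by more than 30 mm or the bottle knocked over (distance of any of spanner, flint_lighter, leak_spray from where it was at the start of the episode above 0.03 m or angle between leak_spray's own z axis and vertical above 0.5 rad).
It also fails if it takes over 61 s, if anything falls off the work surface, if the arm or the gripper's body presses on something with over 40 N, if the wrist force passes 120 N, or if a joint passes its speed limit or range.

## Robot

A 6-joint arm with a two-finger parallel gripper is mounted at the origin on the work surface. World frame = base frame: x ahead of the robot, y to its left, z up, the work surface at z = 0. Lengths are in mm, angles in rad, forces in N, time in s.
With the tool pointing down it reaches from about 300 to 775 mm from the base axis. Payload 14.6 kg.
Tool frame: the origin (TCP) lies between the finger pads; the fingertips stand 8 mm ahead of it and the grasp point (between the pads) lies 11 mm behind it; z points along the fingers, y is the direction in which the jaws open and shut (so a half turn about z gives the same grasp; the last joint's range is limited). The gripper opens to 94 mm and grips with 3 to 60 N. Pads are 16 mm wide; open, the fingers measure 119 mm over their backs; the gripper's body (75 mm by 177 mm) begins 78 mm behind the grasp point.
Start: joints at [-1.315, 0.3, 1.521, -0, 1.321, -0.067], TCP at [174.466, -521.585, 213.446] pointing down, gripper open.
Joint ranges: [-3.03, 3.03], [-0.79, 2.21], [0.23, 2.52], [-1.04, 4.18], [0, 3.07], [-2.55, 2.55]. Speed limits (rad/s): [2.22, 2.22, 2.57, 3.14, 3.14, 3.14].

## Interface

Orientations are given as [roll, pitch, yaw] about the fixed x, y, z axes, in that order (R = Rz(yaw) Ry(pitch) Rx(roll)).
In Python, from cell import manip gives the robot as it stands. The module is installed in compiled form; this text tells all that it offers.
- The arm moves only by the tool send_rows, never from a script. Its argument "series" is a list that holds one entry, the list of rows, each a list of 5 numbers: the opening, from 0 (shut) to 1 (fully open), then the shift along the tool's x, y, z in mm, then the turn about the tool's z in degrees. In form: [[[gripper, dx, dy, dz, roll], ...]]. A call has 1 to 10 rows; each row is the pose to reach, as a shift and turn from the pose commanded when the call began, along the tool's axes at that moment; what a row does not reach only later rows make up. A row lasts 1/10 s, in which the tool goes at most 50 mm and 8.59 degrees, less where a joint would pass 70% of its speed; a pose out of reach is approached as far as the arm can. A call with a gripper value outside its range is refused whole. The fingers move at their own pace and stop on an object; "newtons" is the grip in N (left out, the last holds). Time passes only in rows, so rows that repeat a pose let the fingers close. It gives the time, the measured TCP pose, the force and the opening at its end, in the units of the state.
- manip.read_state(): the state, without advancing time (a new reading comes with each control period).
- manip.camera(name): name is "scene" or "top" or "wrist"; returns a dict with "img" (420x560x3 uint8, red, green, blue), "vfov" (degrees; the focal length in pixels is half the picture's height over the tangent of half this angle, whatever the lens; pixels are square), "cx", "cy" (the principal point, pixels), "dist" ([k1, k2, p1, p2, k3] as OpenCV has them; the pictures are not rectified), "pose" (4x4, takes a point from camera to world coordinates); the wrist camera has in their place "T_tool_cam" (4x4, takes a point from camera to tool coordinates, whose origin is the TCP and whose axes are the flange's). Camera axes: x right, y down, z forward; pixel columns grow to the right and rows downward; lengths in mm; the calibration is good to about 2 mm. A picture is of the moment at which its call begins: read the wrist's pose just before it. There is no depth.
- manip.sign_off(): hands the job in, once; it reports no verdict.
Trained networks look in a picture, given as the dict that the camera call returned (one of the last four; its "shot" number tells which), for a name from the list of things; names that differ only in an ending like _2 or _b are one class to them, and where a whole thing is asked for, a point or a joint stands for the part that bears it (a point fixed in the world has none). Each returns a list of dicts, best first, with "conf" (0 to 1); they miss things now and then, are a little off and sometimes report something else, mostly with a low value. They report only what shows in the picture. A call takes as long as a camera call. They do not tell look-alikes from the thing itself.
- manip.find_in(target, picture): "rect" ([left, top, width, height] in pixels, round what is visible of it).
- manip.silhouettes(target, picture): "pixels" (420x560 bool, what is visible of it) and "rect" ([left, top, width, height] in pixels, round what is visible of it).
The state is a dict: "clock": time; "joints": joint angles; "qd": joint speeds; "effort": joint torques, N m; "eef_pos": TCP position; "eef_rot": TCP orientation; "wrist_force": force on the tool from outside, world axes, zero at the start; "moment": the same for the moment, N m; "finger_gap": finger opening in mm.
Only numpy, scipy, OpenCV 4.12 (cv2) and the standard library are available. Lean on these libraries where they do the work, as an engineer would, in place of code of your own. Each camera call takes 0.05 s, during which the arm holds its last target. There are 200 camera calls.

## Working session

There is one attempt and no reset: what is moved stays moved. The work goes in short steps, Python scripts to look and compute and a tool call to move; the robot and the scene stay as the last step left them, time stands still between calls to the robot, and variables do not carry over. Pictures are saved under pics/ and viewed, about 8 in all and at most 12, crops included, and the job is handed in when it is done.

Besides the shell and the picture viewer there is one more tool, called after ">>>" as a command line: name --argument value ..., lists and objects as JSON in quotes. send_rows: Moves the arm, as the interface text tells. Its arguments: {"type":"object","properties":{"series":{"type":"array"},"newtons":{"type":"number"}},"required":["series"]}

```bash
mkdir -p pics
cat > h.py <<'E'
import numpy as np, cv2
from cell import manip
def K(p):
    h=p["img"].shape[0]; f=h/2/np.tan(np.radians(p["vfov"])/2)
    return np.array([[f,0,p["cx"]],[0,f,p["cy"]],[0,0,1.]]), np.array(p["dist"],float)
def ray(p,uv,pose=None):
    k,d=K(p); P=np.array(p["pose"] if pose is None else pose)
    x=cv2.undistortPoints(np.array([[uv]],float),k,d)[0,0]
    return P[:3,3], P[:3,:3]@np.array([x[0],x[1],1])
def atz(p,uv,z,pose=None):
    o,v=ray(p,uv,pose); return o+v*(z-o[2])/v[2]
def proj(p,X,pose=None):
    k,d=K(p); P=np.linalg.inv(np.array(p["pose"] if pose is None else pose))
    return cv2.projectPoints(np.array(X,float).reshape(-1,3),cv2.Rodrigues(P[:3,:3])[0],P[:3,3],k,d)[0][:,0]
def save(p,n): cv2.imwrite("pics/"+n,cv2.cvtColor(p["img"],cv2.COLOR_RGB2BGR))
def tri(ps,uvs):
    A=np.zeros((3,3));b=np.zeros(3)
    for p,uv in zip(ps,uvs):
        o,v=ray(p,uv); v=v/np.linalg.norm(v); M=np.eye(3)-np.outer(v,v); A+=M;b+=M@o
    return np.linalg.solve(A,b)
E
python3 - <<'E'
from h import *
print(manip.read_state())
for n in("scene","top"):
    p=manip.camera(n); save(p,n+"1.png"); print(n,np.round(p["pose"],2).tolist(),p["vfov"],p["dist"])
    for t in("arrestor_mid","fuel_outlet","oxy_outlet","oxy_arrestor","tray","spanner","flint_lighter","leak_spray"):
        print(t,[(np.round(r["rect"]).tolist(),round(r["conf"],2)) for r in manip.find_in(t,p)])
E
```

```text
{'clock': 0.0, 'joints': array([-1.31460894e+00,  3.00462299e-01,  1.52158693e+00,  1.79965019e-05,
        1.32069148e+00, -6.66116853e-02]), 'qd': array([ 0.00075915, -0.00098675, -0.00058638, -0.00014037,  0.00066832,
       -0.00085546]), 'effort': array([ 1.82587155e-03, -5.31803691e+01, -3.52735949e+01,  7.08800275e-02,
        2.44013773e-02, -8.21089202e-05]), 'eef_pos': array([ 174.40331092, -521.34869341,  212.88867849]), 'eef_rot': array([-3.14044831e+00, -9.38097999e-05,  3.22794558e-01]), 'wrist_force': array([-0.3888114,  0.3970819,  0.0614726]), 'moment': array([ 0.03195695, -0.01273397,  0.01214792]), 'finger_gap': 94.07792611236924}
scene [[0.88, 0.41, -0.24, 805.48], [0.47, -0.76, 0.44, -666.73], [-0.0, -0.5, -0.86, 1170.93], [0.0, 0.0, 0.0, 1.0]] 42.73631808872524 [0.02480152 0.         0.         0.         0.        ]
arrestor_mid [([297.0, 192.0, 16.0, 28.0], 0.81), ([260.0, 200.0, 11.0, 23.0], 0.44)]
fuel_outlet [([280.0, 210.0, 44.0, 35.0], 0.77)]
oxy_outlet [([327.0, 128.0, 38.0, 57.0], 0.63)]
oxy_arrestor [([342.0, 129.0, 15.0, 30.0], 0.85)]
tray [([130.0, 3
[... 226 characters left out ...]

leak_spray []
top [[0.01, -0.98, 0.18, 285.26], [-1.0, -0.01, -0.0, -100.62], [0.0, -0.18, -0.98, 1299.01], [0.0, 0.0, 0.0, 1.0]] 43.03448227915099 [-0.17422596  0.          0.          0.          0.        ]
arrestor_mid [([269.0, 174.0, 16.0, 21.0], 0.54)]
fuel_outlet [([262.0, 174.0, 27.0, 37.0], 0.96)]
oxy_outlet [([168.0, 164.0, 43.0, 40.0], 0.62)]
oxy_arrestor [([178.0, 165.0, 23.0, 19.0], 0.66)]
tray [([325.0, 273.0, 78.0, 66.0], 0.98), ([313.0, 169.0, 82.0, 78.0], 0.83), ([423.0, 183.0, 70.0, 67.0], 0.56), ([214.0, 108.0, 21.0, 28.0], 0.34)]
spanner [([85.0, 196.0, 67.0, 25.0], 0.69)]
flint_lighter [([102.0, 222.0, 52.0, 15.0], 0.87)]
leak_spray [([216.0, 108.0, 18.0, 26.0], 0.73)]
```

```bash
python3 -c "
import cv2;a=cv2.imread('pics/scene1.png');b=cv2.imread('pics/top1.png');print(a.shape)"
```

```text
(420, 560, 3)
```

View pics/scene1.png

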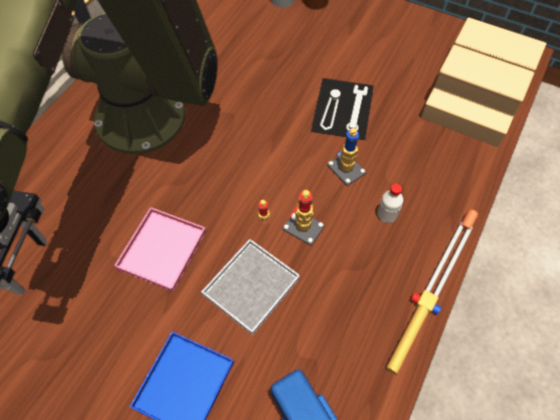

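View pics/top1.png

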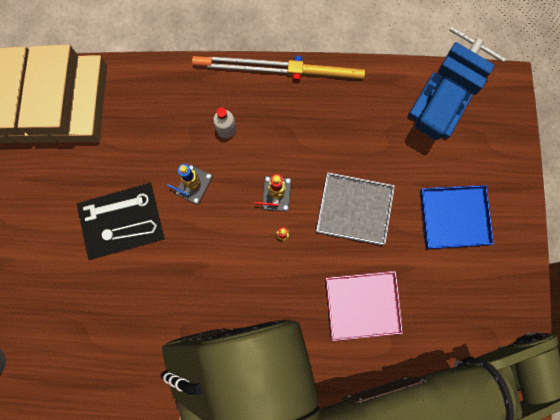

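The scene view shows the red arrestor at (305,205) on its outlet. In the top view it is at (277,185), the grey tray at (356,209), the blue arrestor at (186,175) and the small red look-alike at (282,233). The pink and blue trays are look-alikes too.

Run:
```python
from h import *
s=manip.camera("scene"); t=manip.camera("top")
def best(n,p,near):
    L=manip.silhouettes(n,p); c=[]
    for r in L:
        v,u=np.nonzero(r["pixels"]); c.append((np.hypot(u.mean()-near[0],v.mean()-near[1]),r))
    return min(c,key=lambda a:a[0]) if c else None
rs=[]
for n,a,b in(("arrestor_mid",(305,205),(277,185)),("fuel_outlet",(303,227),(275,192)),("oxy_arrestor",(349,144),(187,175)),("leak_spray",(391,205),(225,123)),("tray",(250,285),(356,209))):
    uv=[]
    for p,near in((s,a),(t,b)):
        r=best(n,p,near)
        if r is None: print(n,"miss");continue
        v,u=np.nonzero(r[1]["pixels"]); uv.append((u.mean(),v.mean())); print(n,np.round(uv[-1],1),r[1]["rect"],r[1]["conf"])
        if n=="tray":
            c=cv2.findContours(r[1]["pixels"].astype(np.uint8),0,2)[0]; c=max(c,key=cv2.contourArea)
            q=cv2.boxPoints(cv2.minAreaRect(c)); W=np.array([atz(p,x,22) for x in q]); print(W.round(0).tolist(),W.mean(0))
    if len(uv)==2: print(n,"tri",tri([s,t],uv).round(1))
# red body colour
for p,rc in((s,(290,185,320,225)),(t,(262,165,295,205))):
    hsv=cv2.cvtColor(p["img"],cv2.COLOR_RGB2HSV); x0,y0,x1,y1=rc
    h=hsv[y0:y1,x0:x1]; m=((h[...,0]<6)|(h[...,0]>172))&(h[...,1]>190)&(h[...,2]>110)
    v,u=np.nonzero(m); print("red",u.mean()+x0,v.mean()+y0,m.sum(),u.min()+x0,u.max()+x0,v.min()+y0,v.max()+y0)
w=manip.camera("wrist"); print(np.round(w["T_tool_cam"],3).tolist(),w["vfov"],w["cx"],w["cy"],w["dist"])
cv2.imwrite("pics/crop.png",np.hstack([cv2.resize(cv2.cvtColor(p["img"][y:y+75,x:x+80],cv2.COLOR_RGB2BGR),None,fx=5,fy=5,interpolation=2) for p,x,y in((s,265,180),(t,235,165))]))
```

```text
arrestor_mid [304.5 204.8] [296.1, 192.7, 18.0, 29.0] 0.89
arrestor_mid [275.8 183.9] [270.8, 173.2, 15.8, 21.3] 0.66
arrestor_mid tri [557.9 -96.1 110.9]
fuel_outlet [303.2 227.3] [282.3, 210.8, 40.7, 36.2] 0.82
fuel_outlet [275.9 195.7] [259.3, 174.6, 30.4, 38.1] 0.6
fuel_outlet tri [555.7 -94.9  -4.1]
oxy_arrestor [350.7 143.3] [340.3, 125.7, 16.2, 31.8] 0.56
oxy_arrestor [186.9 174.5] [177.9, 164.8, 19.7, 19.0] 0.81
oxy_arrestor tri [578.4 109.9 112.7]
leak_spray [390.4 204.2] [375.2, 186.1, 27.4, 38.2] 0.59
leak_spray [224.4 122.8] [214.6, 107.2, 21.3, 29.8] 0.87
leak_spray tri [725.5  33.8  51.4]
tray [160.7 248.9] [115.2, 209.5, 88.1, 82.2] 0.91
[[222.0, -406.0, 22.0], [185.0, -217.0, 22.0], [357.0, -219.0, 22.0], [382.0, -402.0, 22.0]] [ 286.62557123 -311.09813124   22.        ]
tray [354.9 208.5] [315.8, 169.4, 78.7, 76.4] 0.58
[[460.0, -191.0, 22.0], [613.0, -220.0, 22.0], [582.0, -394.0, 22.0], [429.0, -361.0, 22.0]] [ 521.12170162 -291.88065606   22.        ]
tray tri [ 434.5 -320.3  240.7]
red 304.3867924528302 203.74528301886792 106 293 311 193 211
red 273.9142857142857 186.47142857142856 70 262 282 174 204
[[0.0, -0.974, -0.227, 66.751], [1.0, 0.0, 0.001, 0.564], [-0.001, -0.227, 0.974, -170.71], [0.0, 0.0, 0.0, 1.0]] 68.46939200010168 279.21355197340296 206.94324434664463 [-0.00906098  0.          0.          0.          0.        ]
```

View pics/crop.png

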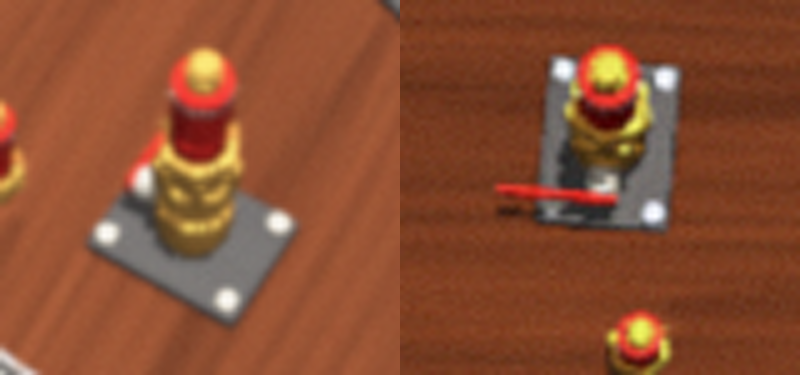

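Run:
```python
from h import *
s=manip.camera("scene"); t=manip.camera("top")
a,b=(306,193.2),(277,178.7)
X=tri([s,t],[a,b]); print(X,atz(s,a,165),atz(t,b,164))
st=manip.read_state(); y=st["eef_rot"][2]; d=np.array([558,-97])-st["eef_pos"][:2]
print(d@[np.cos(y),np.sin(y)], d@[np.sin(y),-np.cos(y)],st["eef_rot"],st["joints"])
```

```text
[558.70420382 -97.71781271 163.66373289] [560.1687912  -97.27262759 165.        ] [557.34380611 -98.75534864 164.        ]
498.41250351233066 -280.974323567023 [-3.14153332e+00  5.00611639e-06  3.22810942e-01] [-1.31458958e+00  2.99918345e-01  1.52100616e+00 -9.23089239e-06
  1.32072701e+00 -6.66019151e-02]
```

>>> send_rows --series '[[[1, 40, -22, -20, -8], [1, 80, -45, -20, -16], [1, 120, -68, -20, -24], [1, 160, -90, -20, -32], [1, 200, -113, -20, -40], [1, 240, -135, -20, -48], [1, 280, -158, -20, -56], [1, 320, -180, -20, -64], [1, 360, -203, -20, -72], [1, 400, -225, -20, -80]]]'

```text
clock: 2.65
eef_pos: [483.5, -179.6, 233.7]
eef_rot: [3.141, 0.0, 1.725]
wrist_force: [-0.3, -0.1, 0.7]
finger_gap: 94.0
```

>>> send_rows --series '[[[1, 17, 21, 0, -8.5], [1, 35, 43, 0, -17], [1, 52, 64, 0, -25], [1, 70, 86, 0, -34], [1, 70, 86, 0, -42], [1, 70, 86, 0, -51], [1, 70, 86, 0, -59], [1, 70, 86, 0, -68], [1, 70, 86, 0, -76], [1, 70, 86, 0, -85]]]'

```text
clock: 3.65
eef_pos: [557.1, -99.4, 233.4]
eef_rot: [3.142, -0.0, -3.082]
wrist_force: [0.7, -0.9, 0.3]
finger_gap: 93.7
```

```bash
cat >> h.py <<'E'
def wpose(p,st):
    from scipy.spatial.transform import Rotation as R
    T=np.eye(4);T[:3,:3]=R.from_euler("xyz",st["eef_rot"]).as_matrix();T[:3,3]=st["eef_pos"]
    return T@np.array(p["T_tool_cam"])
E
python3 - <<'E'
from h import *
st=manip.read_state();w=manip.camera("wrist");P=wpose(w,st);save(w,"w1.png")
print(st["eef_pos"],st["eef_rot"],st["joints"],st["wrist_force"])
print([(r["rect"],r["conf"]) for r in manip.find_in("arrestor_mid",w)])
for z in(75,95,123,149,164):print(z,proj(w,[558.5,-97.5,z],P))
E
```

```text
[557.14337984 -99.40658122 233.40830308] [ 3.14159192e+00 -7.32025578e-05 -3.08162828e+00] [-2.41270265e-01  3.21209386e-01  1.44650195e+00 -2.14359218e-05
  1.37395144e+00 -1.87202678e+00] [ 0.65838948 -0.90411353  0.28216891]
[([265.2, 182.1, 36.7, 51.9], 0.68), ([259.4, 90.7, 25.4, 32.7], 0.61)]
75 [[281.33402731 196.73294051]]
95 [[281.44883716 200.56470559]]
123 [[281.63557532 206.79755282]]
149 [[281.84356219 213.74033394]]
164 [[281.98279012 218.38829811]]
```

View pics/w1.png

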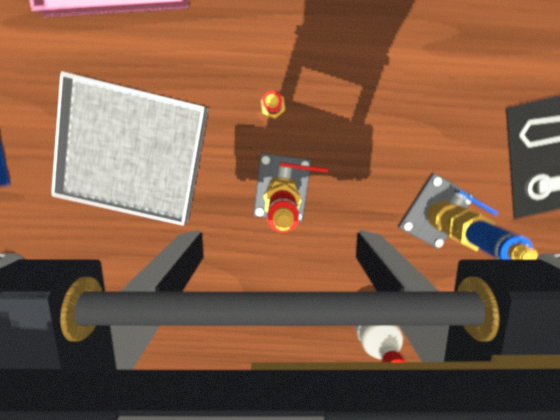

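The wrist view shows the stub at about (283,218), where the estimate predicts (282,218). The tray corners are at about (62,72), (207,106), (185,224) and (52,193).

Run:
```python
from h import *
st=manip.read_state();w=manip.camera("wrist");P=wpose(w,st)
im=w["img"][195:245,255:315]; h=cv2.cvtColor(im,cv2.COLOR_RGB2HSV)
m=((h[...,0]<7)|(h[...,0]>172))&(h[...,1]>170)&(h[...,2]>120)
n,l,sx,c=cv2.connectedComponentsWithStats(m.astype(np.uint8)); print(sx[1:],c[1:]+[255,195])
W=np.array([atz(w,q,22,P) for q in((62,72),(207,106),(185,224),(52,193))]); print(W.round(1).tolist(),W.mean(0), np.linalg.norm(np.roll(W,-1,0)-W,axis=1))
cv2.imwrite("pics/c2.png",cv2.resize(cv2.cvtColor(im,cv2.COLOR_RGB2BGR),None,fx=10,fy=10,interpolation=cv2.INTER_NEAREST))
print(atz(w,(283,218.5),164,P))
```

```text
[[ 16   0   6   5  13]
 [ 33   0   7   7  22]
 [ 13   6  31  32 364]
 [ 29  37   1   1   1]] [[272.84615385 196.46153846]
 [291.13636364 197.22727273]
 [282.40659341 213.86538462]
 [284.         232.        ]]
[[436.2, -359.4, 22.0], [464.9, -190.8, 22.0], [612.0, -218.5, 22.0], [580.8, -386.6, 22.0]] [ 523.45369028 -288.82632947   22.        ] [171.03092825 149.69729927 170.92816869 147.10567064]
[558.56437109 -96.67544146 164.        ]
```

View pics/c2.png

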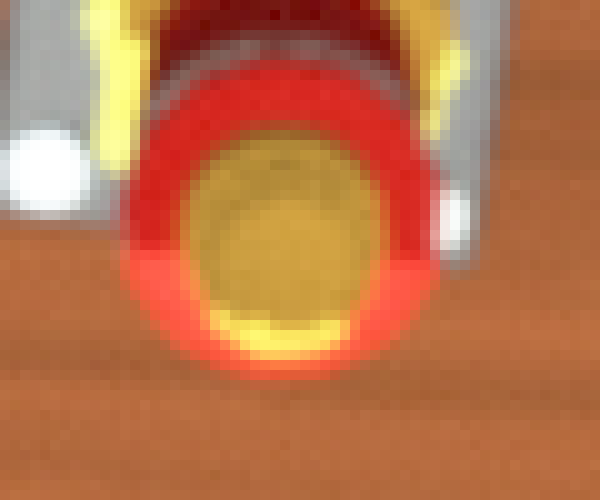

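The crop shows the red disc centred at (282.5,216.5) px and the stub top at (283.2,220.7) px.

Run:
```python
from h import *
st=manip.read_state();w=manip.camera("wrist");P=wpose(w,st)
c=atz(w,(282.5,216.5),149,P);e=atz(w,(298.5,216.5),149,P);print(c,np.linalg.norm(c-e),atz(w,(283.2,220.7),164,P))
print(st["eef_pos"],st["eef_rot"])
```

```text
[560.95904141 -96.78035662 149.        ] 13.688370955269244 [560.43498764 -96.38637769 164.        ]
[557.15578694 -99.38286514 233.45872417] [ 3.14155043e+00  9.28209845e-06 -3.09094915e+00]
```

>>> send_rows --series '[[[1, -2.7, 2.3, 30, 0], [1, -2.7, 2.3, 60, 0], [0.8, -2.7, 2.3, 90, 0], [0.6, -2.7, 2.3, 110, 0], [0.5, -2.7, 2.3, 121, 0], [0.45, -2.7, 2.3, 121, 0], [0.4, -2.7, 2.3, 121, 0], [0.36, -2.7, 2.3, 121, 0], [0.36, -2.7, 2.3, 121, 0]]]' --newtons 3

```text
clock: 4.75
eef_pos: [560.1, -97.0, 113.4]
eef_rot: [-3.141, 0.002, -3.088]
wrist_force: [-0.0, -0.1, 0.1]
finger_gap: 41.0
```

Run:
```python
from h import *
w=manip.camera("wrist");st=manip.read_state()
print({k:np.round(st[k],3).tolist() for k in("clock","eef_pos","eef_rot","wrist_force","moment","finger_gap","joints")})
save(w,"w3.png")
```

```text
{'clock': 4.8, 'eef_pos': [560.027, -97.004, 113.206], 'eef_rot': [-3.141, 0.001, -3.088], 'wrist_force': [-0.185, -0.18, -0.492], 'moment': [0.016, -0.101, -0.061], 'finger_gap': 37.27, 'joints': [-0.236, 0.439, 1.576, 0.0, 1.125, -1.86]}
```

View pics/w3.png

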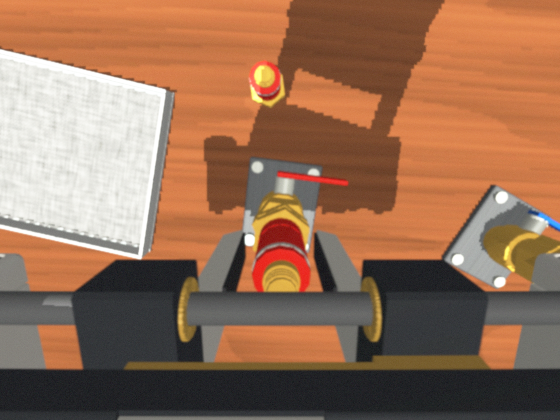

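The fingers straddle the red body at (281,270), evenly to the eye.

>>> send_rows --series '[[[0.33, 0, 0, 0, 0], [0.3, 0, 0, 0, 0], [0.28, 0, 0, 0, 0], [0.25, 0, 0, 0, 0], [0.25, 0, 0, 0, 0]]]' --newtons 3

```text
clock: 5.3
eef_pos: [559.7, -96.8, 112.5]
eef_rot: [3.141, 0.0, -3.088]
wrist_force: [-0.3, 1.7, 2.2]
finger_gap: 27.8
```

```bash
cat > s.py <<'E'
from h import *
L=[]
for i in range(3):
    manip.camera("wrist"); L.append(manip.read_state())
for k in("eef_pos","eef_rot","wrist_force","moment"): print(k,np.mean([s[k] for s in L],0).round(3))
print(L[-1]["clock"],L[-1]["finger_gap"],L[-1]["joints"].round(3))
E
python3 s.py
```

```text
eef_pos [559.769 -96.837 112.502]
eef_rot [ 3.141  0.    -3.088]
wrist_force [-0.066  2.515  1.142]
moment [ 0.499 -0.125  0.014]
5.45 28.299631314264534 [-0.236  0.44   1.576  0.     1.125 -1.861]
```

>>> send_rows --series '[[[0.25, 0, 0.5, 0, 0], [0.25, 0, 0.5, 0, 0], [0.25, 0, 0.5, 0, 0]]]'

```text
clock: 5.75
eef_pos: [559.8, -96.5, 112.5]
eef_rot: [-3.141, 0.0, -3.088]
wrist_force: [0.4, -0.6, 0.8]
finger_gap: 27.4
```

```bash
python3 s.py
```

```text
eef_pos [559.727 -96.528 112.481]
eef_rot [-3.141  0.    -3.088]
wrist_force [ 0.816 -0.158  0.539]
moment [ 0.119 -0.232  0.024]
5.9 27.87405924673802 [-0.235  0.44   1.577 -0.     1.125 -1.86 ]
```

>>> send_rows --series '[[[0.45, 0, 0, 0, 0], [0.45, 0, 0, 0, 0], [0.45, 0, 0, 0, 8.5], [0.45, 0, 0, 0, 17], [0.45, 0, 0, 0, 25], [0.45, 0, 0, 0, 34], [0.45, 0, 0, 0, 42], [0.45, 0, 0, 0, 51], [0.45, 0, 0, 0, 59], [0.45, 0, 0, 0, 68]]]'

```text
clock: 6.9
eef_pos: [559.6, -96.5, 112.3]
eef_rot: [-3.141, -0.0, 2.01]
wrist_force: [-0.6, 0.6, -0.0]
finger_gap: 42.3
```

>>> send_rows --series '[[[0.4, 0, 0, 0, 8], [0.35, 0, 0, 0, 16], [0.32, 0, 0, 0, 22], [0.3, 0, 0, 0, 22], [0.28, 0, 0, 0, 22], [0.25, 0, 0, 0, 22], [0.25, 0, 0, 0, 22]]]'

```text
clock: 7.6
eef_pos: [559.5, -96.4, 112.3]
eef_rot: [-3.141, -0.0, 1.633]
wrist_force: [-2.7, -0.6, 0.9]
finger_gap: 28.0
```

```bash
python3 s.py
```

```text
eef_pos [559.549 -96.435 112.363]
eef_rot [-3.141 -0.     1.633]
wrist_force [-2.275  0.162  0.633]
moment [0.014 0.354 0.013]
7.75 28.072426933458143 [-0.235  0.44   1.577 -0.     1.125 -0.297]
```

>>> send_rows --series '[[[0.25, 0, -0.6, 0, 0], [0.25, 0, -0.6, 0, 0], [0.25, 0, -0.6, 0, 0]]]'

```text
clock: 8.05
eef_pos: [559.2, -96.5, 112.5]
eef_rot: [3.141, 0.0, 1.632]
wrist_force: [0.3, 0.5, -1.1]
finger_gap: 28.0
```

```bash
python3 s.py
```

```text
eef_pos [559.229 -96.462 112.496]
eef_rot [3.141 0.    1.632]
wrist_force [ 0.821  0.772 -0.392]
moment [ 0.07  -0.212  0.008]
8.2 28.16131082406462 [-0.235  0.439  1.578  0.     1.124 -0.296]
```

>>> send_rows --series '[[[0.45, 0, 0, 0, 0], [0.45, 0, 0, 0, 0], [0.45, 0, 0, 0, -8.5], [0.45, 0, 0, 0, -17], [0.45, 0, 0, 0, -25], [0.45, 0, 0, 0, -34], [0.45, 0, 0, 0, -42], [0.45, 0, 0, 0, -51], [0.45, 0, 0, 0, -59], [0.45, 0, 0, 0, -68]]]'

```text
clock: 9.2
eef_pos: [559.1, -96.5, 112.5]
eef_rot: [-3.142, 0.0, 2.818]
wrist_force: [-0.4, -0.1, -0.0]
finger_gap: 42.2
```

>>> send_rows --series '[[[0.4, 0, 0, 0, -8], [0.38, 0, 0, 0, -16], [0.35, 0, 0, 0, -24], [0.32, 0, 0, 0, -32], [0.3, 0, 0, 0, -32], [0.28, 0, 0, 0, -32], [0.25, 0, 0, 0, -32], [0.25, 0, 0, 0, -32]]]' --newtons 6

```text
clock: 10.0
eef_pos: [559.1, -96.5, 112.5]
eef_rot: [-3.141, 0.0, -2.915]
wrist_force: [0.1, -1.5, 0.0]
finger_gap: 28.2
```

```bash
python3 s.py
```

```text
eef_pos [559.106 -96.517 112.469]
eef_rot [-3.142  0.    -2.914]
wrist_force [ 0.093 -1.386  0.221]
moment [-0.084 -0.147 -0.003]
10.15 27.849603848166996 [-0.235  0.439  1.579 -0.     1.124 -2.034]
```

>>> send_rows --series '[[[0.25, 0, 0, 0, 4], [0.25, 0, 0, 0, 8], [0.25, 0, 0, 0, 12], [0.25, 0, 0, 0, 16], [0.25, 0, 0, 0, 16]]]'

```text
clock: 10.65
eef_pos: [559.1, -96.4, 112.5]
eef_rot: [3.142, -0.0, 3.089]
wrist_force: [-0.2, 0.8, 0.2]
finger_gap: 28.0
```

```bash
python3 s.py
```

```text
eef_pos [559.101 -96.444 112.468]
eef_rot [3.142 0.    3.092]
wrist_force [-0.808  0.31  -0.143]
moment [ 0.119 -0.132 -0.018]
10.8 27.791055630234666 [-0.235  0.439  1.579  0.     1.124 -1.757]
```

>>> send_rows --series '[[[0.25, 0, 0, 0, 4], [0.25, 0, 0, 0, 8], [0.25, 0, 0, 0, 12], [0.25, 0, 0, 0, 16], [0.25, 0, 0, 0, 20], [0.25, 0, 0, 0, 20]]]'

```text
clock: 11.4
eef_pos: [559.1, -96.5, 112.4]
eef_rot: [3.142, -0.0, 2.742]
wrist_force: [-0.2, -0.1, 1.3]
finger_gap: 28.1
```

```bash
python3 s.py
```

```text
eef_pos [559.106 -96.469 112.47 ]
eef_rot [3.142 0.    2.744]
wrist_force [0.179 0.334 0.67 ]
moment [ 0.075 -0.15  -0.054]
11.55 27.86609840545763 [-0.235  0.439  1.579  0.     1.124 -1.409]
```

>>> send_rows --series '[[[0.25, 0, 0, 0, 4], [0.25, 0, 0, 0, 8], [0.25, 0, 0, 0, 12], [0.25, 0, 0, 0, 12]]]'

```text
clock: 11.95
eef_pos: [559.1, -96.5, 112.6]
eef_rot: [-3.142, 0.0, 2.533]
wrist_force: [-0.3, 0.7, 2.4]
finger_gap: 27.8
```

```bash
python3 s.py
```

```text
eef_pos [559.144 -96.492 112.6  ]
eef_rot [3.142 0.    2.535]
wrist_force [-0.537 -0.042  2.562]
moment [-0.023  0.024 -0.031]
12.1 27.885381162377104 [-0.235  0.439  1.578 -0.     1.124 -1.2  ]
```

>>> send_rows --series '[[[0.25, 0, 0, -0.3, 0], [0.25, 0, 0, -0.6, 0], [0.25, 0, 0, -0.6, 0]]]'

```text
clock: 12.4
eef_pos: [559.0, -96.5, 112.9]
eef_rot: [-3.142, -0.0, 2.533]
wrist_force: [0.1, -0.7, -0.9]
finger_gap: 27.5
```

```bash
python3 s.py
```

```text
eef_pos [559.059 -96.462 112.878]
eef_rot [-3.142 -0.     2.533]
wrist_force [ 0.619 -0.462 -0.279]
moment [-0.039 -0.265  0.029]
12.55 27.854831625978438 [-0.235  0.438  1.578  0.     1.125 -1.197]
```

>>> send_rows --series '[[[0.25, 0, 0, -0.1, 4], [0.25, 0, 0, -0.2, 8], [0.25, 0, 0, -0.3, 12], [0.25, 0, 0, -0.3, 16], [0.25, 0, 0, -0.3, 16]]]'

```text
clock: 13.05
eef_pos: [559.0, -96.4, 113.3]
eef_rot: [-3.141, -0.0, 2.252]
wrist_force: [0.4, 0.2, -0.2]
finger_gap: 28.2
```

```bash
python3 s.py
```

```text
eef_pos [559.001 -96.431 113.263]
eef_rot [-3.141 -0.     2.255]
wrist_force [-0.725  0.215 -0.477]
moment [ 0.037 -0.023  0.007]
13.2 27.827093591633 [-0.235  0.438  1.578  0.     1.126 -0.92 ]
```

>>> send_rows --series '[[[0.25, 0, 0, 0, 4], [0.25, 0, 0, 0, 8], [0.25, 0, 0, 0, 12], [0.25, 0, 0, 0, 16], [0.25, 0, 0, 0, 16]]]'

```text
clock: 13.7
eef_pos: [559.3, -96.5, 113.6]
eef_rot: [3.141, 0.0, 1.974]
wrist_force: [-0.1, -0.2, 2.7]
finger_gap: 28.1
```

```bash
python3 s.py
```

```text
eef_pos [559.274 -96.513 113.607]
eef_rot [3.141 0.    1.976]
wrist_force [0.09  0.17  2.527]
moment [-0.005 -0.132 -0.034]
13.85 27.95576463445892 [-0.235  0.437  1.578  0.     1.126 -0.641]
```

>>> send_rows --series '[[[0.25, 0, 0, -0.3, 0], [0.25, 0, 0, -0.6, 0], [0.25, 0, 0, -0.7, 4], [0.25, 0, 0, -0.8, 8], [0.25, 0, 0, -1.0, 12], [0.25, 0, 0, -1.1, 16], [0.25, 0, 0, -1.1, 16]]]'

```text
clock: 14.55
eef_pos: [558.9, -96.4, 114.2]
eef_rot: [-3.141, -0.0, 1.694]
wrist_force: [-0.2, 0.4, -0.6]
finger_gap: 27.6
```

```bash
python3 s.py
```

```text
eef_pos [558.929 -96.437 114.254]
eef_rot [-3.141 -0.     1.697]
wrist_force [-0.491 -0.151 -0.315]
moment [-0.006  0.015 -0.019]
14.7 27.72264144237003 [-0.235  0.437  1.577  0.     1.128 -0.361]
```

>>> send_rows --series '[[[0.25, 0, 0, -0.3, 4], [0.25, 0, 0, -0.5, 8], [0.25, 0, 0, -0.7, 12], [0.25, 0, 0, -0.9, 16], [0.25, 0, 0, -1.0, 20], [0.25, 0, 0, -1.0, 20]]]'

```text
clock: 15.3
eef_pos: [558.9, -96.5, 115.1]
eef_rot: [-3.141, -0.0, 1.346]
wrist_force: [-0.5, 0.3, -2.5]
finger_gap: 27.5
```

```bash
python3 s.py
```

```text
eef_pos [558.946 -96.462 115.187]
eef_rot [-3.141  0.     1.348]
wrist_force [-0.14   0.011 -2.406]
moment [-0.037 -0.054 -0.003]
15.45 27.94820416089891 [-0.235  0.435  1.576 -0.     1.13  -0.013]
```

>>> send_rows --series '[[[0.25, 0, 0, -0.1, 4], [0.25, 0, 0, -0.3, 8], [0.25, 0, 0, -0.4, 12], [0.25, 0, 0, -0.5, 16], [0.25, 0, 0, -0.6, 20], [0.25, 0, 0, -0.6, 20]]]'

```text
clock: 16.05
eef_pos: [559.0, -96.5, 116.0]
eef_rot: [-3.141, 0.0, 0.997]
wrist_force: [-0.7, -1.1, -2.9]
finger_gap: 27.4
```

```bash
python3 s.py
```

```text
eef_pos [559.046 -96.47  115.969]
eef_rot [-3.141  0.     0.999]
wrist_force [-0.271 -0.268 -2.222]
moment [-0.059 -0.05  -0.004]
16.2 27.902151969018394 [-0.235  0.435  1.576  0.     1.132  0.336]
```

>>> send_rows --series '[[[0.25, 0, 0, -0.1, 4], [0.25, 0, 0, -0.2, 8], [0.25, 0, 0, -0.3, 12], [0.25, 0, 0, -0.4, 16], [0.25, 0, 0, -0.5, 20], [0.25, 0, 0, -0.5, 20]]]'

```text
clock: 16.8
eef_pos: [559.1, -96.5, 116.5]
eef_rot: [-3.142, -0.0, 0.648]
wrist_force: [0.7, -0.5, -3.4]
finger_gap: 27.7
```

```bash
python3 s.py
```

```text
eef_pos [559.078 -96.476 116.523]
eef_rot [-3.142  0.     0.65 ]
wrist_force [ 0.03  -0.281 -2.584]
moment [-0.018 -0.019  0.016]
16.95 28.079075232327 [-0.235  0.434  1.575 -0.     1.133  0.685]
```

>>> send_rows --series '[[[0.25, 0, 0, -0.1, 4], [0.25, 0, 0, -0.3, 8], [0.25, 0, 0, -0.4, 12], [0.25, 0, 0, -0.5, 16], [0.25, 0, 0, -0.6, 20], [0.25, 0, 0, -0.8, 24], [0.25, 0, 0, -0.9, 28], [0.25, 0, 0, -0.9, 28]]]'

```text
clock: 17.75
eef_pos: [559.1, -96.5, 117.5]
eef_rot: [3.142, -0.0, 0.159]
wrist_force: [0.4, -0.6, -2.7]
finger_gap: 28.1
```

```bash
python3 s.py
```

```text
eef_pos [559.094 -96.496 117.436]
eef_rot [1.047 0.    0.162]
wrist_force [ 0.173 -0.203 -2.492]
moment [-0.007 -0.015 -0.02 ]
17.9 28.477953676690916 [-0.235  0.433  1.574 -0.     1.134  1.174]
```

>>> send_rows --series '[[[0.25, 0, 0, -0.1, 4], [0.25, 0, 0, -0.2, 8], [0.25, 0, 0, -0.3, 12], [0.25, 0, 0, -0.3, 16], [0.25, 0, 0, -0.3, 20], [0.25, 0, 0, -0.3, 24], [0.25, 0, 0, -0.3, 24]]]'

```text
clock: 18.6
eef_pos: [559.2, -96.5, 118.0]
eef_rot: [-3.142, -0.001, -0.26]
wrist_force: [-0.5, 0.5, -0.4]
finger_gap: 27.9
```

```bash
python3 s.py
```

```text
eef_pos [559.238 -96.51  117.966]
eef_rot [-3.142 -0.    -0.257]
wrist_force [ 0.544  0.03  -0.079]
moment [ 0.065 -0.025 -0.011]
18.75 27.853637630907976 [-0.235  0.432  1.574  0.     1.135  1.593]
```

>>> send_rows --series '[[[0.25, 0, 0, -0.2, 4], [0.25, 0, 0, -0.4, 8], [0.25, 0, 0, -0.6, 12], [0.25, 0, 0, -0.7, 16], [0.25, 0, 0, -0.8, 20], [0.25, 0, 0, -0.8, 20]]]'

```text
clock: 19.35
eef_pos: [559.1, -96.5, 118.6]
eef_rot: [-3.142, -0.0, -0.609]
wrist_force: [-0.7, -0.2, 0.2]
finger_gap: 27.6
```

```bash
python3 s.py
```

```text
eef_pos [559.136 -96.483 118.609]
eef_rot [-3.142 -0.    -0.606]
wrist_force [-0.083  0.081 -0.174]
moment [ 0.071 -0.037  0.006]
19.5 28.043491917096404 [-0.235  0.431  1.573  0.     1.137  1.942]
```

>>> send_rows --series '[[[0.25, 0, 0, -0.3, 0], [0.25, 0, 0, -0.6, 0], [0.25, 0, 0, -0.6, 0]]]'

```text
clock: 19.8
eef_pos: [559.0, -96.4, 119.0]
eef_rot: [3.141, 0.0, -0.609]
wrist_force: [-0.3, -0.1, -2.7]
finger_gap: 27.6
```

```bash
python3 s.py
```

```text
eef_pos [558.993 -96.454 118.985]
eef_rot [ 3.141  0.    -0.609]
wrist_force [-0.334 -0.213 -2.698]
moment [ 0.077 -0.01  -0.001]
19.95 27.64315285276882 [-0.235  0.431  1.573  0.     1.138  1.944]
```

>>> send_rows --series '[[[0.25, 0, 0, -0.3, 0], [0.25, 0, 0, -0.5, 0], [0.25, 0, 0, -0.5, 0]]]'

```text
clock: 20.25
eef_pos: [559.1, -96.5, 119.7]
eef_rot: [-3.142, 0.0, -0.609]
wrist_force: [-0.2, 0.7, -1.8]
finger_gap: 27.7
```

```bash
python3 s.py
```

```text
eef_pos [559.1   -96.472 119.668]
eef_rot [-3.142 -0.    -0.609]
wrist_force [-0.052  0.058 -2.748]
moment [ 0.064 -0.027 -0.003]
20.4 27.740930886357653 [-0.235  0.43   1.573  0.     1.139  1.945]
```

>>> send_rows --series '[[[0.25, 0, 0, -0.3, 0], [0.25, 0, 0, -0.6, 0], [0.25, 0, 0, -0.6, 0]]]'

```text
clock: 20.7
eef_pos: [559.1, -96.5, 120.3]
eef_rot: [-3.142, -0.0, -0.609]
wrist_force: [-0.4, 0.6, -2.8]
finger_gap: 27.8
```

```bash
python3 s.py
```

```text
eef_pos [559.088 -96.471 120.262]
eef_rot [-3.142  0.    -0.609]
wrist_force [-0.177 -0.243 -2.754]
moment [ 0.066 -0.006  0.012]
20.85 27.817589561717472 [-0.235  0.429  1.572  0.     1.14   1.945]
```

>>> send_rows --series '[[[0.2, 0, 0, 0, 0], [0.2, 0, 0, -0.5, 0], [0.2, 0, 0, -1, 0], [0.2, 0, 0, -2, 0], [0.2, 0, 0, -3, 0], [0.2, 0, 0, -3, 0]]]' --newtons 8

```text
clock: 21.45
eef_pos: [559.2, -96.5, 123.5]
eef_rot: [-3.141, -0.0, -0.609]
wrist_force: [-0.1, -0.2, -3.3]
finger_gap: 28.0
```

```bash
python3 s.py
```

```text
eef_pos [559.101 -96.491 123.284]
eef_rot [ 1.047 -0.    -0.609]
wrist_force [-0.014 -0.433 -2.339]
moment [ 0.065  0.003 -0.007]
21.6 27.966833711116625 [-0.235  0.426  1.57  -0.     1.146  1.945]
```

Only the arrestor's weight is felt, so it is free. Now lifting straight up.

>>> send_rows --series '[[[0.2, 0, 0, -3, 0], [0.2, 0, 0, -7, 0], [0.2, 0, 0, -11, 0], [0.2, 0, 0, -15, 0], [0.2, 0, 0, -20, 0], [0.2, 0, 0, -26, 0], [0.2, 0, 0, -32, 0], [0.2, 0, 0, -40, 0], [0.2, 0, 0, -50, 0], [0.2, 0, 0, -60, 0]]]'

```text
clock: 22.6
eef_pos: [559.1, -96.5, 184.2]
eef_rot: [-3.141, -0.0, -0.609]
wrist_force: [0.4, 0.7, -2.5]
finger_gap: 27.6
```

>>> send_rows --series '[[[0.2, 0, 0, -8, 0], [0.2, 0, 0, -15, 0], [0.2, 0, 0, -15, 0], [0.2, 0, 0, -15, 0]]]' --newtons 15

```text
clock: 23.0
eef_pos: [559.0, -96.5, 198.1]
eef_rot: [3.142, 0.0, -0.609]
wrist_force: [-0.3, 0.4, -2.8]
finger_gap: 28.1
```

```bash
python3 s.py
python3 - <<'E'
from h import *
st=manip.read_state(); y=st["eef_rot"][2]; d=np.array([522.5,-290])-st["eef_pos"][:2]
print("tray",d@[np.cos(y),np.sin(y)], d@[np.sin(y),-np.cos(y)])
s=manip.camera("scene");t=manip.camera("top");w=manip.camera("wrist")
f=lambda p,x,y:cv2.resize(cv2.cvtColor(p["img"][y:y+150,x:x+130],cv2.COLOR_RGB2BGR),None,fx=2,fy=2)
W=cv2.cvtColor(w["img"],cv2.COLOR_RGB2BGR)
cv2.imwrite("pics/m2.png",np.hstack([f(s,240,140),f(t,220,110),cv2.resize(W,None,fx=.714,fy=.714)[:300,:280]]))
E
```

```text
eef_pos [558.917 -96.431 197.788]
eef_rot [ 3.141e+00  1.000e-03 -6.090e-01]
wrist_force [ 0.347 -0.592 -2.394]
moment [ 0.054  0.012 -0.02 ]
23.15 27.780562559251734 [-0.235  0.351  1.49  -0.     1.301  1.945]
tray 80.8964508860812 179.55980876641502
```

View pics/m2.png

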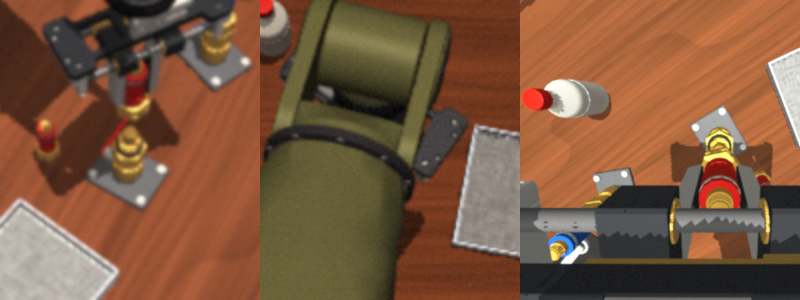

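The arrestor hangs in the jaws above a bare spigot, with the outlet at (128,160) in the left panel. Now over to the tray.

>>> send_rows --series '[[[0.2, 8, 18, 0, 0], [0.2, 20, 45, 0, 0], [0.2, 34, 75, 0, 0], [0.2, 48, 105, 0, 0], [0.2, 61, 135, 0, 0], [0.2, 71, 158, 0, 0], [0.2, 78, 173, 0, 0], [0.2, 81, 180, 0, 0], [0.2, 81, 180, 0, 0]]]'

```text
clock: 24.2
eef_pos: [522.5, -290.7, 198.1]
eef_rot: [-3.142, 0.0, -0.61]
wrist_force: [0.3, 0.1, -2.8]
finger_gap: 27.6
```

>>> send_rows --series '[[[0.2, 0, 0, 15, 0], [0.2, 0, 0, 35, 0], [0.2, 0, 0, 55, 0], [0.2, 0, 0, 75, 0], [0.2, 0, 0, 95, 0], [0.2, 0, 0, 110, 0], [0.2, 0, 0, 122, 0], [0.2, 0, 0, 130, 0], [0.2, 0, 0, 135, 0], [0.2, 0, 0, 135, 0]]]'

```text
clock: 25.2
eef_pos: [522.5, -290.3, 63.0]
eef_rot: [3.142, 0.0, -0.609]
wrist_force: [-0.4, -0.5, -1.9]
finger_gap: 27.6
```

```bash
python3 s.py
python3 - <<'E'
from h import *
s=manip.camera("scene");t=manip.camera("top");w=manip.camera("wrist")
f=lambda p,x,y:cv2.resize(cv2.cvtColor(p["img"][y:y+150,x:x+130],cv2.COLOR_RGB2BGR),None,fx=2,fy=2)
W=cv2.cvtColor(w["img"],cv2.COLOR_RGB2BGR)
cv2.imwrite("pics/m3.png",np.hstack([f(s,190,200),cv2.resize(W,None,fx=.714,fy=.714)]))
E
```

```text
eef_pos [ 522.736 -290.578   63.741]
eef_rot [-3.142e+00 -1.000e-03 -6.090e-01]
wrist_force [ 0.183 -0.071 -2.107]
moment [ 0.071  0.004 -0.005]
25.35 27.870801693601855 [-0.569  0.562  1.518  0.     1.061  1.612]
```

View pics/m3.png

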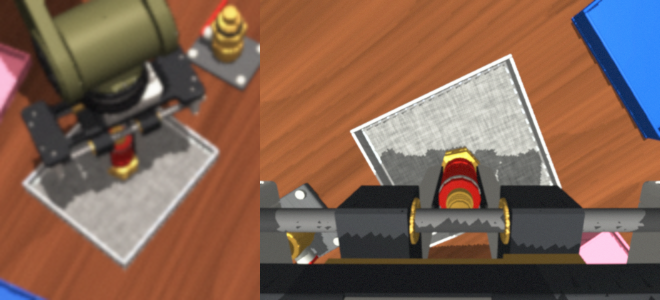

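The arrestor hangs upright near the middle of the grey tray. I'll lower it until the force shows contact.

>>> send_rows --series '[[[0.2, 0, 0, 6, 0], [0.2, 0, 0, 12, 0], [0.2, 0, 0, 16, 0], [0.2, 0, 0, 18, 0], [0.2, 0, 0, 18.5, 0], [0.2, 0, 0, 19, 0], [0.2, 0, 0, 19.5, 0], [0.2, 0, 0, 20, 0], [0.2, 0, 0, 20, 0], [0.2, 0, 0, 20, 0]]]'

```text
clock: 26.5
eef_pos: [522.5, -290.5, 43.3]
eef_rot: [3.142, -0.0, -0.609]
wrist_force: [-0.0, -0.8, -3.3]
finger_gap: 27.8
```

>>> send_rows --series '[[[0.2, 0, 0, 0.3, 0], [0.2, 0, 0, 0.6, 0], [0.2, 0, 0, 0.9, 0], [0.2, 0, 0, 1.2, 0], [0.2, 0, 0, 1.2, 0]]]'

```text
clock: 27.0
eef_pos: [522.5, -290.4, 42.0]
eef_rot: [3.142, 0.0, -0.609]
wrist_force: [0.1, 0.2, -1.8]
finger_gap: 27.4
```

>>> send_rows --series '[[[0.2, 0, 0, 0.2, 0], [0.2, 0, 0, 0.4, 0], [0.2, 0, 0, 0.6, 0], [0.2, 0, 0, 0.8, 0], [0.2, 0, 0, 0.8, 0]]]'

```text
clock: 27.5
eef_pos: [522.5, -290.5, 41.2]
eef_rot: [3.142, 0.0, -0.609]
wrist_force: [0.4, 0.7, -2.6]
finger_gap: 28.0
```

```bash
python3 s.py
```

```text
eef_pos [ 522.514 -290.438   41.246]
eef_rot [-3.142 -0.    -0.609]
wrist_force [-0.328  0.205 -2.361]
moment [0.047 0.001 0.002]
27.65 28.022808991587603 [-0.569  0.592  1.53   0.     1.02   1.612]
```

>>> send_rows --series '[[[0.2, 0, 0, 0.2, 0], [0.2, 0, 0, 0.4, 0], [0.2, 0, 0, 0.6, 0], [0.2, 0, 0, 0.8, 0], [0.2, 0, 0, 0.8, 0]]]'

```text
clock: 28.15
eef_pos: [522.5, -290.4, 40.4]
eef_rot: [-3.142, 0.0, -0.609]
wrist_force: [0.3, -1.4, -2.1]
finger_gap: 27.6
```

```bash
python3 s.py
```

```text
eef_pos [ 522.5   -290.429   40.431]
eef_rot [-1.047  0.    -0.609]
wrist_force [ 0.122  0.146 -2.641]
moment [0.076 0.004 0.039]
28.3 27.70219723120111 [-0.569  0.594  1.53   0.     1.018  1.612]
```

>>> send_rows --series '[[[0.2, 0, 0, 0.2, 0], [0.2, 0, 0, 0.4, 0], [0.2, 0, 0, 0.6, 0], [0.2, 0, 0, 0.8, 0], [0.2, 0, 0, 0.8, 0]]]'

```text
clock: 28.8
eef_pos: [522.5, -290.4, 39.6]
eef_rot: [-3.142, 0.0, -0.609]
wrist_force: [-0.8, -1.2, -3.3]
finger_gap: 27.9
```

```bash
python3 s.py
```

```text
eef_pos [ 522.504 -290.449   39.65 ]
eef_rot [ 3.142 -0.    -0.609]
wrist_force [-0.289  0.121 -2.628]
moment [ 0.072 -0.007  0.005]
28.95 28.094611075280497 [-0.569  0.595  1.53  -0.     1.017  1.611]
```

>>> send_rows --series '[[[0.2, 0, 0, 0.2, 0], [0.2, 0, 0, 0.4, 0], [0.2, 0, 0, 0.6, 0], [0.2, 0, 0, 0.8, 0], [0.2, 0, 0, 0.8, 0]]]'

```text
clock: 29.45
eef_pos: [522.5, -290.4, 38.8]
eef_rot: [3.142, 0.0, -0.609]
wrist_force: [-0.2, 0.4, -2.4]
finger_gap: 28.1
```

```bash
python3 s.py
```

```text
eef_pos [ 522.507 -290.442   38.845]
eef_rot [-1.047 -0.    -0.609]
wrist_force [ 0.437 -0.065 -2.417]
moment [0.083 0.014 0.01 ]
29.6 27.41289812767285 [-0.569  0.596  1.531  0.     1.015  1.612]
```

>>> send_rows --series '[[[0.2, 0, 0, 0.2, 0], [0.2, 0, 0, 0.4, 0], [0.2, 0, 0, 0.6, 0], [0.2, 0, 0, 0.8, 0], [0.2, 0, 0, 1.0, 0], [0.2, 0, 0, 1.0, 0]]]'

```text
clock: 30.2
eef_pos: [522.5, -290.5, 38.0]
eef_rot: [-3.142, -0.0, -0.609]
wrist_force: [-1.2, 0.4, 0.0]
finger_gap: 27.7
```

```bash
python3 s.py
```

```text
eef_pos [ 522.541 -290.468   38.021]
eef_rot [ 1.047 -0.    -0.609]
wrist_force [-1.202  0.281  0.815]
moment [0.203 0.222 0.005]
30.35 27.81818847404481 [-0.569  0.597  1.531 -0.     1.013  1.611]
```

Contact is felt: the force went from -2.5 to +0.8 N. Releasing and going up.

>>> send_rows --series '[[[0.32, 0, 0, 0, 0], [0.36, 0, 0, 0, 0], [0.42, 0, 0, 0, 0], [0.5, 0, 0, 0, 0], [0.5, 0, 0, 0, 0], [0.5, 0, 0, 0, 0]]]' --newtons 5

```text
clock: 30.95
eef_pos: [522.5, -290.5, 37.9]
eef_rot: [3.142, -0.0, -0.609]
wrist_force: [0.6, 0.4, -0.3]
finger_gap: 47.3
```

>>> send_rows --series '[[[0.5, 0, 0, -10, 0], [0.5, 0, 0, -25, 0], [0.5, 0, 0, -45, 0], [0.5, 0, 0, -70, 0], [0.6, 0, 0, -100, 0], [0.7, 0, 0, -130, 0], [0.7, 0, 0, -160, 0], [0.7, 0, 0, -160, 0]]]'

```text
clock: 31.75
eef_pos: [523.8, -291.2, 203.8]
eef_rot: [-3.141, -0.008, -0.609]
wrist_force: [-0.2, 0.4, -0.1]
finger_gap: 65.7
```

```bash
python3 s.py
python3 - <<'E'
from h import *
st=manip.read_state();s=manip.camera("scene");w=manip.camera("wrist");P=wpose(w,st)
c=w["img"]
W=cv2.cvtColor(c,cv2.COLOR_RGB2BGR)
f=cv2.resize(cv2.cvtColor(s["img"][200:350,190:320],cv2.COLOR_RGB2BGR),None,fx=2,fy=2)
cv2.imwrite("pics/m4.png",np.hstack([f,cv2.resize(W,None,fx=.714,fy=.714)]))
for r in manip.silhouettes("arrestor_mid",w)[:2]:
    v,u=np.nonzero(r["pixels"]); print(r["conf"],r["rect"],atz(w,(u.mean(),v.mean()),51,P))
print(proj(w,[[522.5,-290.4,3],[522.5,-290.4,92]],P))
E
```

```text
eef_pos [ 522.643 -290.531  199.341]
eef_rot [-3.142e+00 -2.000e-03 -6.090e-01]
wrist_force [-0.255 -0.208 -0.349]
moment [ 0.032  0.013 -0.016]
31.9 65.77147277991992 [-0.569  0.418  1.398  0.     1.326  1.611]
[[279.57302826 191.80844627]
 [279.70233252 209.10949405]]
```

View pics/m4.png

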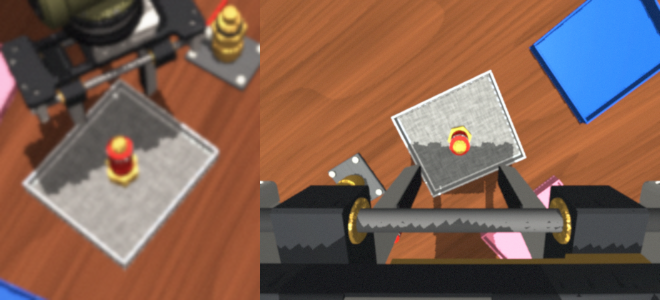

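The arrestor stands upright in the middle of the grey tray, at (460,140) in the right panel, and the gripper is clear of it.

```bash
python3 -c "
from cell import manip
print(manip.sign_off())"
```

```text
the job is handed in; nothing more can be done
None
```

The red arrestor is off its outlet and standing upright in the grey service tray. I handed the job in at about 32 s of the 61 s allowed; no verdict was reported.

- **Unscrewing:** I centred the gripper on the arrestor by feel, then turned it clockwise 232° at 6 N grip. I followed its rise of about 0.03 mm per degree. The wrist force stayed within about 3.5 N in every reading.
- **Lifting off:** I lifted in small steps until only the arrestor's weight (about -2.7 N) was felt beyond the 1 mm end play, then raised it straight up clear of the spigot.
- **Placing:** I lowered it until contact showed at about 3 N, let go and backed off.

**Last checks**
- The last picture shows it upright near the tray's centre, with the gripper well clear and about zero force at the wrist.
- The network found no arrestor in that last picture, so I confirmed its place only by eye and from the gripper's position.
- I did not re-measure the blue arrestor, spanner, lighter or bottle at the end. The arm showed no contact with any of them.

**Disagreements**
- Contact with the tray floor came about 2 mm lower than worked out, probably because the arrestor slid up a little in the light grip while unscrewing.
- It still pushed up on the gripper slightly at 212 to 232° of turn, past the stated 190°, perhaps because it slipped a little in the grip.

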